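# Find the loose bolt and hold its cap open

### The arm

A 6-joint arm with a two-finger parallel gripper is mounted at the origin on a cart in front of the work surface, level with it; the furniture and walls round the work are solid. World frame = base frame: x ahead of the robot, y to its left, z up, the work surface at z = 0. Lengths are in mm, angles in rad, forces in N, time in s.
With the tool pointing down it reaches from about 350 to 975 mm from the base axis. Payload 7.1 kg.
Tool frame: the origin (TCP) lies between the finger pads; the fingertips stand 8 mm ahead of it and the grasp point (between the pads) lies 11 mm behind it; x points along the fingers, y is the direction in which the jaws open and shut, and the axes are right-handed (so a half turn about x gives the same grasp; the last joint's range is limited). The gripper opens to 88 mm and grips with 3 to 60 N. Pads are 20 mm wide; open, the fingers measure 115 mm over their backs; the gripper's body (75 mm by 178 mm) begins 61 mm behind the grasp point.
Start: joints at [-1.121, 0.423, 1.63, -0, 1.089, -0.019], TCP at [282.399, -557.544, 230.675] pointing down, gripper open.
Joint ranges: [-3, 3], [-0.9, 2.11], [0.09, 2.58], [-1.31, 4.45], [0.11, 2.69], [-2.54, 2.54]. Speed limits (rad/s): [2.39, 2.39, 3.01, 3.14, 3.14, 3.14].

### API

Orientations are given as a rotation vector (axis times angle).
In Python, from workcell import ctrl gives the robot as it stands.
- The arm moves only by the tool apply_moves, never from a script. Its argument "increments" is a list of rows, each an object with "gripper": the opening in per cent of the stroke, from 0 (shut) to 100 (fully open); "delta_pos": the shift along the tool's x, y, z in cm, a list of three; "dr": the turn, a rotation vector about the tool's x, y, z in rad, a list of three. In form: [{"gripper": gripper, "delta_pos": [dx, dy, dz], "dr": [ax, ay, az]}, ...]. A call has exactly 5 rows; each row shifts and turns the commanded pose from where the row before left it, along the tool's axes as they then stand; what a row does not reach is not made up. A row lasts 1/12 s, in which the tool goes at most 41.7 mm and 7.16 degrees, less where a joint would pass 70% of its speed; a pose out of reach is approached as far as the arm can. A call with a gripper value outside its range is refused whole. The fingers move at their own pace and stop on an object; the grip force is fixed at half the most. Time passes only in rows, so rows that do not move let the fingers close, or fill a call up. It gives the time, the measured TCP pose, the force and the opening at its end, in the units of the state.
- ctrl.get_obs(): the state, without advancing time (a new reading comes with each control period).
- ctrl.get_image(name): name is "scene" or "top" or "wrist"; returns a dict with "img" (384x512x3 uint8, red, green, blue), "range_z" (384x512 float32, mm along the optical axis (not along the pixel's ray), 0 where there is no reading), "mtx" (3x3 intrinsics, pixels), "rvec" (rotation vector, rad) and "tvec" (3), from world to camera coordinates, as OpenCV has them. Camera axes: x right, y down, z forward; pixel columns grow to the right and rows downward; lengths in mm; the calibration is good to about 2 mm. The wrist camera is an equidistant fisheye: a pixel r from the principal point sees the ray r / f radians off the axis. A picture is of the moment at which its call begins.
- ctrl.close_job(): hands the job in, once; it reports no verdict.
The state is a dict: "t": time; "qpos": joint angles; "qvel": joint speeds; "joint_torque": joint torques, N m; "ee_pos": TCP position; "orientation": TCP orientation; "ft_force": force on the tool from outside, world axes, zero at the start; "moment": the same for the moment, N m; "width": finger opening in mm.
Only numpy, scipy, OpenCV 4.12 (cv2) and the standard library are available. Lean on these libraries where they do the work, as an engineer would, in place of code of your own. Each camera call takes 0.05 s, during which the arm holds its last target. There are 200 camera calls.

### The job

One of the three bolts on the green bed plate has worked loose: tap the bolt heads from above with the fingers, one after another, until you find the one that gives and sinks. Then lift the red-knobbed cap of that bolt more than halfway to upright and finish while still holding it open in the fingers, so that I can get a spanner on the bolt. Leave the other two caps shut and do not disturb the bottle, the solder spool or the pliers.

Things in the scene. Friction and masses are not known exactly. Their poses are not given: they have to be found in the camera images.
- bed_plate: Green mill plate, 108 x 235 x 6 mm, screwed to the bench, its long side pointing roughly away from the robot. Origin on the bench under the middle bolt; y along the plate towards the robot, x across it to the left, towards the hinges, z up. Three pedestals, 44 x 48 mm, 32 mm high, at y = -0.075 (far), 0 and +0.075 m (near), each with a bolt and a hinged cap round it; 18 mm high ribs between.
- bolt_0_top (a point): Centre of the top face of the far bolt's hexagonal steel head (about 19 mm wide), at y = -0.075 m on the plate. As found the top stands 52 mm above the bench, 13 mm above the cap's upper face.
- bolt_1_top (a point): Centre of the top face of the middle bolt's hexagonal steel head (about 19 mm wide), at y = +0.000 m on the plate. As found the top stands 52 mm above the bench, 13 mm above the cap's upper face.
- bolt_2_top (a point): Centre of the top face of the near bolt's hexagonal steel head (about 19 mm wide), at y = +0.075 m on the plate. As found the top stands 52 mm above the bench, 13 mm above the cap's upper face.
- bolt_0 (a joint): How far the far bolt has sunk, m: 0 at the start for all three, whether tight or loose. A tight bolt does not give (well under 1 mm). The loose one, pushed down with some 4 to 5 N, sinks 6 mm to a stop and stays down; its head then stands 7 mm above the cap. Which one is loose changes from run to run.
- cap_0_angle (a joint): Angle of the far bolt's cap, rad: 0 shut (flat), growing as its knob end rises; stop at 1.35. The cap is an aluminium frame 47 mm long, 40 mm wide, 6 mm thick, with a window through which the bolt head stands; it weighs about 0.12 kg, swings freely and falls shut when let go. It turns about the plate's y axis.
- cap_0: That far cap itself, with its knob; origin on the hinge axis, x from the knob towards the hinge when shut, y along the hinge.
- cap_0_hinge (a point): Middle of the hinge axis of the far cap: 27 mm from the bolt's axis (plate +x), 36 mm above the bench.
- knob_0 (a point): Centre of the red barrel knob of the far cap: a cylinder 17 mm in diameter, 18 mm long, its axis along the hinge. Shut, it lies right of the pedestal (plate -x), 71 mm from the hinge, 44 mm from the bolt's axis, 46 mm above the bench, 10 mm above the hinge; 57 mm are free between neighbouring knobs. Pinched by its two flat ends it can turn between the fingers as the cap swings up.
- bolt_1 (a joint): How far the middle bolt has sunk, m: 0 at the start for all three, whether tight or loose. A tight bolt does not give (well under 1 mm). The loose one, pushed down with some 4 to 5 N, sinks 6 mm to a stop and stays down; its head then stands 7 mm above the cap. Which one is loose changes from run to run.
- cap_1_angle (a joint): Angle of the middle bolt's cap, rad: 0 shut (flat), growing as its knob end rises; stop at 1.35. The cap is an aluminium frame 47 mm long, 40 mm wide, 6 mm thick, with a window through which the bolt head stands; it weighs about 0.12 kg, swings freely and falls shut when let go. It turns about the plate's y axis.
- cap_1: That middle cap itself, with its knob; origin on the hinge axis, x from the knob towards the hinge when shut, y along the hinge.
- cap_1_hinge (a point): Middle of the hinge axis of the middle cap: 27 mm from the bolt's axis (plate +x), 36 mm above the bench.
- knob_1 (a point): Centre of the red barrel knob of the middle cap: a cylinder 17 mm in diameter, 18 mm long, its axis along the hinge. Shut, it lies right of the pedestal (plate -x), 71 mm from the hinge, 44 mm from the bolt's axis, 46 mm above the bench, 10 mm above the hinge; 57 mm are free between neighbouring knobs. Pinched by its two flat ends it can turn between the fingers as the cap swings up.
- bolt_2 (a joint): How far the near bolt has sunk, m: 0 at the start for all three, whether tight or loose. A tight bolt does not give (well under 1 mm). The loose one, pushed down with some 4 to 5 N, sinks 6 mm to a stop and stays down; its head then stands 7 mm above the cap. Which one is loose changes from run to run.
- cap_2_angle (a joint): Angle of the near bolt's cap, rad: 0 shut (flat), growing as its knob end rises; stop at 1.35. The cap is an aluminium frame 47 mm long, 40 mm wide, 6 mm thick, with a window through which the bolt head stands; it weighs about 0.12 kg, swings freely and falls shut when let go. It turns about the plate's y axis.
- cap_2: That near cap itself, with its knob; origin on the hinge axis, x from the knob towards the hinge when shut, y along the hinge.
- cap_2_hinge (a point): Middle of the hinge axis of the near cap: 27 mm from the bolt's axis (plate +x), 36 mm above the bench.
- knob_2 (a point): Centre of the red barrel knob of the near cap: a cylinder 17 mm in diameter, 18 mm long, its axis along the hinge. Shut, it lies right of the pedestal (plate -x), 71 mm from the hinge, 44 mm from the bolt's axis, 46 mm above the bench, 10 mm above the hinge; 57 mm are free between neighbouring knobs. Pinched by its two flat ends it can turn between the fingers as the cap swings up.
- flux_bottle: White bottle with a red lid, 55 x 55 x 104 mm, standing loose left of the plate; origin at the centre of its underside.
- solder_spool: Black spool of grey solder wire, 52 mm across, 25 mm high, lying loose right of the plate; origin at the centre of its underside.
- pliers_flat: Blue-handled pliers, 146 x 42 x 12 mm, lying loose left of the plate; origin at the centre of the underside.

How it is judged:
By the outcome, as a careful person would: the job done as asked, in the order asked, and still so for the second after the job is handed in, while the arm keeps its last pose, push and grip.
It also fails if it takes over 45 s, if anything falls off the work surface, if the arm or the gripper's body presses on something with over 40 N, if the wrist force passes 120 N, or if a joint passes its speed limit or range.

## Working session

There is one attempt and no reset: what is moved stays moved. The work goes in short steps, Python scripts to look and compute and a tool call to move; the robot and the scene stay as the last step left them, time stands still between calls to the robot, and variables do not carry over. Pictures are saved under pics/ and viewed, about 8 in all and at most 12, crops included, and the job is handed in when it is done.

Besides the shell and the picture viewer there is one more tool, called after ">>>" by a JSON object that holds its "api" and its "payload". apply_moves: Moves the arm, as the interface text tells. Its arguments: {"type":"object","properties":{"increments":{"type":"array","items":{"type":"object","properties":{"gripper":{"type":"number"},"delta_pos":{"type":"array","items":{"type":"number"}},"dr":{"type":"array","items":{"type":"number"}}}}}},"required":["increments"]}

```bash
mkdir -p pics
cat > h.py <<'E'
import numpy as np, cv2
from scipy.spatial.transform import Rotation as R
from workcell import ctrl
def pts(d):
    K=d["mtx"];z=d["range_z"];h,w=z.shape
    u,v=np.meshgrid(np.arange(w),np.arange(h))
    c=np.stack([(u-K[0,2])/K[0,0]*z,(v-K[1,2])/K[1,1]*z,z],-1)
    Rm=cv2.Rodrigues(np.array(d["rvec"],float))[0]
    return (c-np.ravel(d["tvec"]))@Rm
def st():
    o=ctrl.get_obs();print({k:np.round(o[k],3).tolist() for k in("t","qpos","ee_pos","orientation","ft_force","width")});return o
def save(n,im): cv2.imwrite("pics/"+n,im[...,::-1])
E
python3 - <<'E'
from h import *
o=st();print(R.from_rotvec(o["orientation"]).as_matrix().round(3))
ims=[]
for n in("top","scene"):
    d=ctrl.get_image(n);im=d["img"];P=pts(d);np.savez(n,img=im,P=P,z=d["range_z"])
    ims.append(im)
    hsv=cv2.cvtColor(im,cv2.COLOR_RGB2HSV)
    ok=d["range_z"]>0
    red=((hsv[...,0]<8)|(hsv[...,0]>172))&(hsv[...,1]>140)&(hsv[...,2]>60)
    k,l,s,c=cv2.connectedComponentsWithStats(red.astype(np.uint8))
    for i in range(1,k):
        if s[i,4]>15:
            m=(l==i)&ok;print(n,"red",s[i],c[i].round(1),np.median(P[m],0).round(1),P[m].min(0).round(),P[m].max(0).round())
    g=(hsv[...,0]>40)&(hsv[...,0]<85)&(hsv[...,1]>80)&ok
    k,l,s,c=cv2.connectedComponentsWithStats(g.astype(np.uint8))
    for i in range(1,k):
        if s[i,4]>100: m=(l==i)&ok;print(n,"green",s[i],np.median(P[m],0).round(1),cv2.minAreaRect(P[m][:,:2].astype(np.float32)))
save("a.png",ims[0]);save("b.png",ims[1])
E
```

```text
{'t': 0.0, 'qpos': [-1.121, 0.424, 1.631, 0.0, 1.089, -0.019], 'ee_pos': [282.174, -557.061, 229.895], 'orientation': [1.961, 0.47, -1.961], 'ft_force': [0.368, 0.133, -0.561], 'width': 87.413}
[[-0.001  0.452 -0.892]
 [ 0.001 -0.892 -0.452]
 [-1.    -0.002 -0.   ]]
top red [207  23  28  17  42] [220.2  31.1] [ 869.8 -278.8    7.3] [ 850. -313.    4.] [ 889. -245.   16.]
top red [237 118  24  24 436] [249.  129.2] [ 597.  -351.6  104.2] [ 573. -376.   88.] [ 622. -325.  108.]
top red [359 128   6  11  36] [362.2 133.8] [ 726.  -785.6 -599.2] [ 710. -794. -604.] [ 752. -772. -592.]
top red [290 170   9   9  50] [294.2 174.2] [ 500.8 -453.4   53.1] [ 492. -465.    4.] [ 510. -444.   57.]
top red [269 194   9   9  50] [273.4 198.3] [ 445.4 -403.9   53.6] [ 436. -415.    7.] [ 455. -394.   58.]
top red [248 218   9   9  49] [252.4 222.3] [ 390.3 -354.4   53.8] [ 381. -364.    9.] [ 400. -345.   57.]
top green [ 220  145   85   90 2120] [ 465.4 -381.2    7. ] ((469.0929870605469, -377.9683532714844), (103.52303314208984, 229.36447143554688), 48.30744552612305)
scene red [279 120   9  19 108] [282.7 129.6] [ 572.  -348.   100.9] [ 213. -499.   80.] [ 595. -330.  335.]
scene red [315 181  11   9  82] [320.1 185.2] [ 495.6 -457.    49.2] [ 254. -522.   40.] [ 506. -446.  238.]
scene red [279 190  12  10  91] [284.2 194.5] [ 440.9 -407.3   49.8] [ 434. -417.    6.] [ 499. -397.   56.]
scene red [240 200  12  10  96] [245.4 204.3] [ 385.1 -356.8   49.2] [ 377. -366.   17.] [ 421. -349.   55.]
scene red [433 352  14  11  81] [440.2 356.4] [ 727.5 -784.6 -599.9] [ 710. -797. -606.] [ 752. -764. -595.]
scene green [ 213  173  124   60 2884] [ 446.1 -382.5    5.8] ((466.6027526855469, -380.1398620605469), (103.87960815429688, 230.88128662109375), 48.49874496459961)
```

View pics/a.png

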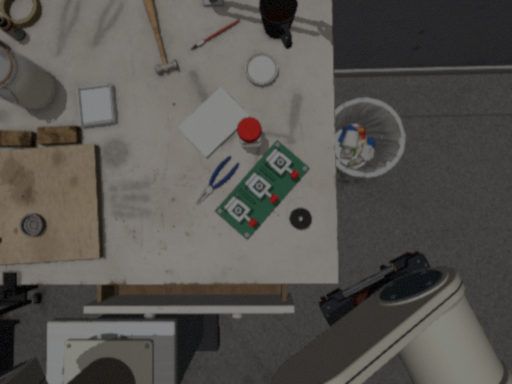

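View pics/b.png

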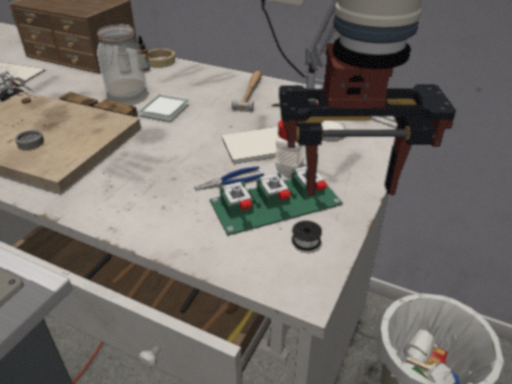

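The top view shows the plate with red knobs at pixels (294,174), (273,198) and (252,222), the bottle lid at (249,129) and the spool at (301,218). The scene view agrees with this. Next I'll locate the bolt heads and check them against the knob geometry.

```bash
cat >> h.py <<'E'
def to(target,yawdeg=None):
    "tool-frame shift (cm) to a world TCP target"
    o=st();M=R.from_rotvec(o["orientation"]).as_matrix();d=M.T@(np.array(target)-o["ee_pos"])/10
    print("tool cm",d.round(2),"yaw of tool y",np.degrees(np.arctan2(M[1,1],M[0,1])).round(2),"tool x",M[:,0].round(3))
E
python3 - <<'E'
from h import *
for n in("top","scene"):
    f=np.load(n+".npz");P=f["P"];im=f["img"]
    if n=="top": k=np.array([[500.8,-453.4],[445.4,-403.9],[390.3,-354.4]])
    yp=(k[2]-k[0]);yp/=np.linalg.norm(yp);xp=np.array([yp[1],-yp[0]])
    hsv=cv2.cvtColor(im,cv2.COLOR_RGB2HSV)
    for i in range(3):
        b=k[i]+44*xp
        q=P[...,:2]-b;r=np.hypot(q@xp,q@yp)
        m=(r<16)&(P[...,2]>46)&(P[...,2]<60)
        m2=(r<27)&(P[...,2]>33)&(P[...,2]<44)
        print(n,i,"pred",b.round(1),"head",P[m].mean(0).round(1),m.sum(),"cap z",np.median(P[m2][:,2]).round(1), "head pl", (q[m]@xp).mean().round(1),(q[m]@yp).mean().round(1))
print(np.degrees(np.arctan2(-yp[1],-yp[0])))
to([474.7,-371.1,130])
E
```

```text
top 0 pred [ 530.2 -420.6] head [ 531.  -421.3   52.5] 45 cap z 39.3 head pl 0.0 -1.0
top 1 pred [ 474.8 -371.1] head [ 475.5 -371.5   52.3] 44 cap z 39.4 head pl 0.3 -0.8
top 2 pred [ 419.7 -321.6] head [ 420.  -321.2   52. ] 45 cap z 39.6 head pl 0.5 -0.0
scene 0 pred [ 530.2 -420.6] head [ 527.1 -414.8   49.7] 5 cap z 38.1 head pl 2.3 6.2
scene 1 pred [ 474.8 -371.1] head [ 472.2 -373.1   50.3] 58 cap z 38.0 head pl -3.2 0.6
scene 2 pred [ 419.7 -321.6] head [ 416.4 -323.5   50.3] 61 cap z 38.2 head pl -3.6 1.2
-41.85803886306377
{'t': 0.1, 'qpos': [-1.121, 0.424, 1.631, -0.0, 1.089, -0.019], 'ee_pos': [282.206, -557.131, 230.009], 'orientation': [1.961, 0.47, -1.961], 'ft_force': [-0.082, 0.117, 0.752], 'width': 87.705}
tool cm [ 10.01  -7.88 -25.58] yaw of tool y -63.14 tool x [-0.001  0.001 -1.   ]
```

>>> {"api": "apply_moves", "payload": {"increments": [{"gripper": 0, "delta_pos": [0, -0.79, -2.56], "dr": [0, 0, 0]}, {"gripper": 0, "delta_pos": [0, -0.79, -2.56], "dr": [0, 0, 0]}, {"gripper": 0, "delta_pos": [0, -0.79, -2.56], "dr": [0, 0, 0]}, {"gripper": 0, "delta_pos": [0, -0.79, -2.56], "dr": [0, 0, 0]}, {"gripper": 0, "delta_pos": [0, -0.79, -2.56], "dr": [0, 0, 0]}]}}

```text
t: 0.52
ee_pos: [379.3, -463.4, 230.3]
orientation: [1.961, 0.469, -1.961]
ft_force: [-0.0, -0.6, -0.3]
width: 58.3
```

>>> {"api": "apply_moves", "payload": {"increments": [{"gripper": 0, "delta_pos": [0, -0.79, -2.56], "dr": [0, 0, 0]}, {"gripper": 0, "delta_pos": [0, -0.79, -2.56], "dr": [0, 0, 0]}, {"gripper": 0, "delta_pos": [0, -0.79, -2.56], "dr": [0, 0, 0]}, {"gripper": 0, "delta_pos": [0, -0.79, -2.56], "dr": [0, 0, 0]}, {"gripper": 0, "delta_pos": [0, -0.79, -2.56], "dr": [0, 0, 0]}]}}

```text
t: 0.93
ee_pos: [475.7, -370.2, 230.3]
orientation: [1.96, 0.469, -1.961]
ft_force: [0.2, 0.0, 0.2]
width: 24.6
```

>>> {"api": "apply_moves", "payload": {"increments": [{"gripper": 0, "delta_pos": [2, 0, 0], "dr": [-0.0744, 0, 0]}, {"gripper": 0, "delta_pos": [2, 0, 0], "dr": [-0.0744, 0, 0]}, {"gripper": 0, "delta_pos": [2, 0, 0], "dr": [-0.0744, 0, 0]}, {"gripper": 0, "delta_pos": [2, 0, 0], "dr": [-0.0744, 0, 0]}, {"gripper": 0, "delta_pos": [2, 0, 0], "dr": [-0.0744, 0, 0]}]}}

```text
t: 1.35
ee_pos: [474.9, -371.1, 129.5]
orientation: [1.721, 0.774, -1.721]
ft_force: [1.1, 0.3, 0.1]
width: 0.5
```

Run:
```python
from h import *
to([475,-371.3,65])
d=ctrl.get_image("wrist");save("w1.png",d["img"])
```

```text
{'t': 1.35, 'qpos': [-0.683, 0.52, 1.745, -0.0, 0.877, 0.043], 'ee_pos': [474.934, -371.053, 129.477], 'orientation': [1.721, 0.774, -1.721], 'ft_force': [1.068, 0.254, 0.101], 'width': 0.546}
tool cm [6.45 0.02 0.01] yaw of tool y -41.6 tool x [-0.  0. -1.]
```

View pics/w1.png

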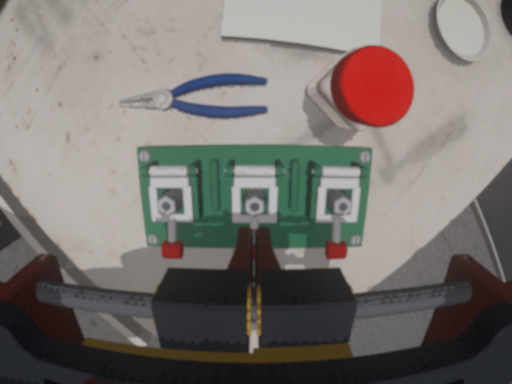

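The wrist view shows the middle bolt at (254,205), in line with the closed fingers. The left one is bolt 2 at (172,205), the right one bolt 0 at (341,205), and the bottle lid is at (372,87). I'm descending on the middle bolt.

>>> {"api": "apply_moves", "payload": {"increments": [{"gripper": 0, "delta_pos": [2.5, 0, 0], "dr": [0, 0, 0]}, {"gripper": 0, "delta_pos": [2.5, 0, 0], "dr": [0, 0, 0]}, {"gripper": 0, "delta_pos": [1.2, 0, 0], "dr": [0, 0, 0]}, {"gripper": 0, "delta_pos": [0.4, 0, 0], "dr": [0, 0, 0]}, {"gripper": 0, "delta_pos": [0, 0, 0], "dr": [0, 0, 0]}]}}

```text
t: 1.82
ee_pos: [474.7, -371.1, 64.1]
orientation: [1.724, 0.772, -1.725]
ft_force: [-1.2, -0.9, -1.1]
width: 0.3
```

>>> {"api": "apply_moves", "payload": {"increments": [{"gripper": 0, "delta_pos": [0.1, 0, 0], "dr": [0, 0, 0]}, {"gripper": 0, "delta_pos": [0.1, 0, 0], "dr": [0, 0, 0]}, {"gripper": 0, "delta_pos": [0.1, 0, 0], "dr": [0, 0, 0]}, {"gripper": 0, "delta_pos": [0.1, 0, 0], "dr": [0, 0, 0]}, {"gripper": 0, "delta_pos": [0, 0, 0], "dr": [0, 0, 0]}]}}

```text
t: 2.23
ee_pos: [475.3, -371.6, 61.2]
orientation: [1.724, 0.77, -1.723]
ft_force: [-0.1, -0.2, -1.3]
width: 0.4
```

>>> {"api": "apply_moves", "payload": {"increments": [{"gripper": 0, "delta_pos": [0.05, 0, 0], "dr": [0, 0, 0]}, {"gripper": 0, "delta_pos": [0.05, 0, 0], "dr": [0, 0, 0]}, {"gripper": 0, "delta_pos": [0.05, 0, 0], "dr": [0, 0, 0]}, {"gripper": 0, "delta_pos": [0, 0, 0], "dr": [0, 0, 0]}, {"gripper": 0, "delta_pos": [0, 0, 0], "dr": [0, 0, 0]}]}}

```text
t: 2.65
ee_pos: [475.3, -371.5, 59.3]
orientation: [1.723, 0.77, -1.723]
ft_force: [0.3, 0.0, 2.1]
width: 0.4
```

>>> {"api": "apply_moves", "payload": {"increments": [{"gripper": 0, "delta_pos": [0.05, 0, 0], "dr": [0, 0, 0]}, {"gripper": 0, "delta_pos": [0.05, 0, 0], "dr": [0, 0, 0]}, {"gripper": 0, "delta_pos": [0, 0, 0], "dr": [0, 0, 0]}, {"gripper": 0, "delta_pos": [0, 0, 0], "dr": [0, 0, 0]}, {"gripper": 0, "delta_pos": [0, 0, 0], "dr": [0, 0, 0]}]}}

```text
t: 3.07
ee_pos: [475.2, -371.5, 58.2]
orientation: [1.723, 0.77, -1.723]
ft_force: [0.9, -0.3, 1.2]
width: 0.7
```

>>> {"api": "apply_moves", "payload": {"increments": [{"gripper": 0, "delta_pos": [0.05, 0, 0], "dr": [0, 0, 0]}, {"gripper": 0, "delta_pos": [0.05, 0, 0], "dr": [0, 0, 0]}, {"gripper": 0, "delta_pos": [0.05, 0, 0], "dr": [0, 0, 0]}, {"gripper": 0, "delta_pos": [0, 0, 0], "dr": [0, 0, 0]}, {"gripper": 0, "delta_pos": [0, 0, 0], "dr": [0, 0, 0]}]}}

```text
t: 3.48
ee_pos: [475.2, -371.4, 56.6]
orientation: [1.723, 0.77, -1.723]
ft_force: [1.4, -0.7, 1.7]
width: 0.5
```

Run:
```python
from h import *
st()
d=ctrl.get_image("wrist");save("w2.png",d["img"][140:330,120:400].repeat(2,0).repeat(2,1))
```

```text
{'t': 3.483, 'qpos': [-0.683, 0.63, 1.768, 0.0, 0.744, 0.047], 'ee_pos': [475.163, -371.449, 56.62], 'orientation': [1.723, 0.77, -1.723], 'ft_force': [1.429, -0.661, 1.669], 'width': 0.458}
```

View pics/w2.png

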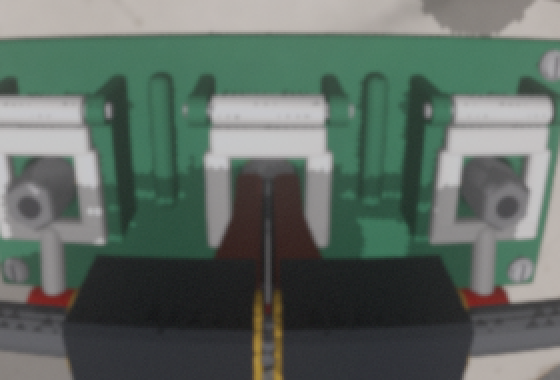

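The fingertips are on the middle head, and the TCP is already below the first-contact height with little force. I'm going on in small steps.

>>> {"api": "apply_moves", "payload": {"increments": [{"gripper": 0, "delta_pos": [0.05, 0, 0], "dr": [0, 0, 0]}, {"gripper": 0, "delta_pos": [0.05, 0, 0], "dr": [0, 0, 0]}, {"gripper": 0, "delta_pos": [0.05, 0, 0], "dr": [0, 0, 0]}, {"gripper": 0, "delta_pos": [0, 0, 0], "dr": [0, 0, 0]}, {"gripper": 0, "delta_pos": [0, 0, 0], "dr": [0, 0, 0]}]}}

```text
t: 3.95
ee_pos: [475.0, -371.4, 55.1]
orientation: [1.723, 0.771, -1.723]
ft_force: [1.1, -0.3, 1.1]
width: 0.5
```

>>> {"api": "apply_moves", "payload": {"increments": [{"gripper": 0, "delta_pos": [0.05, 0, 0], "dr": [0, 0, 0]}, {"gripper": 0, "delta_pos": [0.05, 0, 0], "dr": [0, 0, 0]}, {"gripper": 0, "delta_pos": [0.05, 0, 0], "dr": [0, 0, 0]}, {"gripper": 0, "delta_pos": [0, 0, 0], "dr": [0, 0, 0]}, {"gripper": 0, "delta_pos": [0, 0, 0], "dr": [0, 0, 0]}]}}

```text
t: 4.37
ee_pos: [475.1, -371.4, 54.3]
orientation: [1.723, 0.77, -1.723]
ft_force: [-1.4, 1.2, 8.7]
width: 0.1
```

Resistance rose to 8.7 N at TCP 54.3 mm, which is what a head sunk by 6 mm would give. I'm lifting off to measure the head heights.

>>> {"api": "apply_moves", "payload": {"increments": [{"gripper": 0, "delta_pos": [-1, 0, 0], "dr": [0, 0, 0]}, {"gripper": 0, "delta_pos": [-2, 0, 0], "dr": [0, 0, 0]}, {"gripper": 0, "delta_pos": [-2, 0, 0], "dr": [0, 0, 0]}, {"gripper": 0, "delta_pos": [-2.7, 0, 0], "dr": [0, 0, 0]}, {"gripper": 0, "delta_pos": [0, 0, 0], "dr": [0, 0, 0]}]}}

```text
t: 4.78
ee_pos: [476.9, -372.8, 135.3]
orientation: [1.724, 0.765, -1.719]
ft_force: [0.2, -1.2, -0.2]
width: 0.6
```

```bash
cat >> h.py <<'E'
def wpts(d):
    K=d["mtx"];z=d["range_z"];h,w=z.shape
    u,v=np.meshgrid(np.arange(w),np.arange(h))
    a=(u-K[0,2])/K[0,0];b=(v-K[1,2])/K[1,1];th=np.hypot(a,b)+1e-9;t=np.tan(np.minimum(th,1.5))/th
    c=np.stack([a*t*z,b*t*z,z],-1)
    return (c-np.ravel(d["tvec"]))@cv2.Rodrigues(np.array(d["rvec"],float))[0]
B=np.array([[530.5,-420.5],[475,-371.3],[420,-321.5]])
yp=np.array([-.745,.667]);xp=np.array([.667,.745])
E
python3 - <<'E'
from h import *
st()
for n,f in(("wrist",wpts),("top",pts),("scene",pts)):
    d=ctrl.get_image(n);P=f(d);ok=d["range_z"]>0
    for i in range(3):
        r=np.hypot(*np.moveaxis(P[...,:2]-B[i],-1,0))
        m=ok&(r<7)&(P[...,2]>42)&(P[...,2]<60);c=ok&(r>14)&(r<20)&(P[...,2]>30)&(P[...,2]<45)
        if m.sum()>3: print(n,i,m.sum(),np.percentile(P[m][:,2],[20,50,80]).round(1),P[m].mean(0).round(1),"cap",np.median(P[c][:,2]).round(1))
E
```

```text
{'t': 4.783, 'qpos': [-0.683, 0.513, 1.741, 0.0, 0.882, 0.047], 'ee_pos': [476.89, -372.832, 135.3], 'orientation': [1.724, 0.765, -1.719], 'ft_force': [0.238, -1.217, -0.243], 'width': 0.571}
wrist 0 183 [51.6 52.1 52.6] [ 530.5 -420.4   52.1] cap 39.0
wrist 1 195 [45.7 46.2 46.8] [ 475.2 -371.2   46.2] cap 39.1
wrist 2 212 [51.  52.  52.7] [ 421.  -321.6   51.4] cap 38.9
scene 0 26 [50.4 51.3 51.8] [ 530.3 -420.4   50.7] cap 37.9
scene 1 25 [44.8 45.3 45.8] [ 475.1 -371.7   45.3] cap 38.2
scene 2 24 [50.9 51.5 52.4] [ 419.4 -321.5   51.6] cap 38.2
```

The middle bolt sank to 46.2 mm while the other two stay at 52, so bolt 1 is the loose one. I'm moving over knob 1 (about (445.6,-404)) with the gripper half open.

>>> {"api": "apply_moves", "payload": {"increments": [{"gripper": 50, "delta_pos": [0, 0, 1.5], "dr": [0, 0, 0]}, {"gripper": 50, "delta_pos": [0, 0, 1.5], "dr": [0, 0, 0]}, {"gripper": 50, "delta_pos": [0, 0, 1.4], "dr": [0, 0, 0]}, {"gripper": 50, "delta_pos": [0, 0, 0], "dr": [0, 0, 0]}, {"gripper": 50, "delta_pos": [0, 0, 0], "dr": [0, 0, 0]}]}}

```text
t: 5.35
ee_pos: [444.5, -405.1, 130.1]
orientation: [1.725, 0.77, -1.726]
ft_force: [0.6, -0.2, 0.3]
width: 29.9
```

Run:
```python
from h import *
to([445.6,-404,43])
d=ctrl.get_image("wrist");save("w3.png",d["img"]);P=wpts(d);hsv=cv2.cvtColor(d["img"],cv2.COLOR_RGB2HSV)
red=((hsv[...,0]<8)|(hsv[...,0]>172))&(hsv[...,1]>140)
r=np.hypot(*np.moveaxis(P[...,:2]-[445.6,-404],-1,0));m=red&(r<20)&(P[...,2]>35)&(P[...,2]<60)
q=P[m][:,:2]-[445.6,-404];print(m.sum(),(q@yp).min(),(q@yp).max(),(q@xp).min(),(q@xp).max())
```

```text
{'t': 5.35, 'qpos': [-0.759, 0.518, 1.748, 0.0, 0.877, -0.026], 'ee_pos': [444.485, -405.113, 130.099], 'orientation': [1.725, 0.77, -1.726], 'ft_force': [0.605, -0.226, 0.332], 'width': 29.932}
tool cm [ 8.71  0.02 -0.16] yaw of tool y -41.97 tool x [-0.001  0.001 -1.   ]
356 -7.943809229053077 9.30529943048972 -4.716405818350413 8.025423334051192
```

View pics/w3.png

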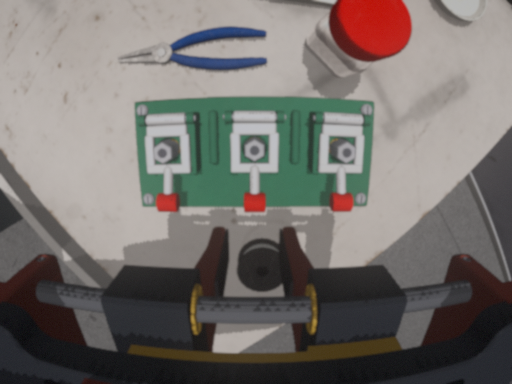

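The view shows knob 1 at (255,202), centred between the fingers. The spool behind it at (262,265) lies well below the tips' final height. I'm descending.

>>> {"api": "apply_moves", "payload": {"increments": [{"gripper": 50, "delta_pos": [2.5, 0, -0.15], "dr": [0, 0, 0]}, {"gripper": 50, "delta_pos": [2.5, 0, 0], "dr": [0, 0, 0]}, {"gripper": 50, "delta_pos": [2.2, 0, 0], "dr": [0, 0, 0]}, {"gripper": 50, "delta_pos": [1.2, 0, 0], "dr": [0, 0, 0]}, {"gripper": 50, "delta_pos": [0.3, 0, 0], "dr": [0, 0, 0]}]}}

```text
t: 5.82
ee_pos: [445.8, -401.7, 41.4]
orientation: [1.723, 0.775, -1.726]
ft_force: [0.8, 1.1, 1.0]
width: 44.4
```

>>> {"api": "apply_moves", "payload": {"increments": [{"gripper": 0, "delta_pos": [0, 0, 0], "dr": [0, 0, 0]}, {"gripper": 0, "delta_pos": [0, 0, 0], "dr": [0, 0, 0]}, {"gripper": 0, "delta_pos": [0, 0, 0], "dr": [0, 0, 0]}, {"gripper": 0, "delta_pos": [0, 0, 0], "dr": [0, 0, 0]}, {"gripper": 0, "delta_pos": [0, 0, 0], "dr": [0, 0, 0]}]}}

```text
t: 6.23
ee_pos: [447.0, -403.3, 44.8]
orientation: [1.723, 0.77, -1.723]
ft_force: [-2.7, 1.9, 5.2]
width: 17.7
```

Run:
```python
from h import *
to([445.6,-404,43])
d=ctrl.get_image("wrist");save("w4.png",d["img"])
```

```text
{'t': 6.233, 'qpos': [-0.754, 0.647, 1.773, 0.0, 0.721, -0.024], 'ee_pos': [446.974, -403.278, 44.792], 'orientation': [1.723, 0.77, -1.723], 'ft_force': [-2.669, 1.89, 5.152], 'width': 17.728}
tool cm [ 0.18 -0.05  0.15] yaw of tool y -41.83 tool x [ 0.001 -0.001 -1.   ]
```

View pics/w4.png

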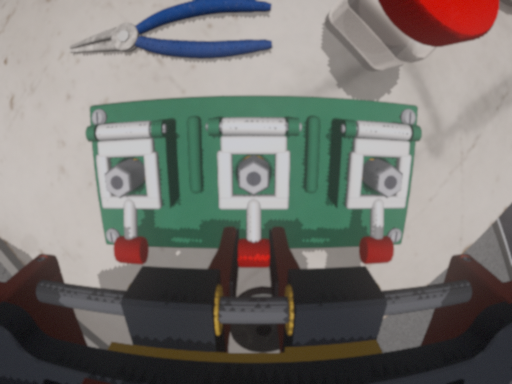

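The knob is gripped at a width of 17.7 mm (18 expected), centred at (254,253), with the caps still shut. I'm lifting it along the hinge arc in steps of 0.11 rad.

>>> {"api": "apply_moves", "payload": {"increments": [{"gripper": 0, "delta_pos": [-0.77, 0, -0.15], "dr": [0, 0, 0]}, {"gripper": 0, "delta_pos": [-0.76, 0, -0.24], "dr": [0, 0, 0]}, {"gripper": 0, "delta_pos": [-0.72, 0, -0.32], "dr": [0, 0, 0]}, {"gripper": 0, "delta_pos": [-0.68, 0, -0.39], "dr": [0, 0, 0]}, {"gripper": 0, "delta_pos": [0, 0, 0], "dr": [0, 0, 0]}]}}

```text
t: 6.7
ee_pos: [454.8, -394.5, 74.4]
orientation: [1.723, 0.77, -1.722]
ft_force: [0.5, -0.4, -1.7]
width: 18.0
```

Run:
```python
from h import *
to([445.6,-404,43])
```

```text
{'t': 6.7, 'qpos': [-0.734, 0.6, 1.767, 0.0, 0.773, -0.005], 'ee_pos': [454.772, -394.472, 74.434], 'orientation': [1.723, 0.77, -1.722], 'ft_force': [0.489, -0.439, -1.7], 'width': 17.966}
tool cm [ 3.14 -0.05  1.32] yaw of tool y -41.79 tool x [ 0.001 -0.001 -1.   ]
```

Moved 11.5 mm in and 30 mm up, which matches the arc. I'm continuing.

>>> {"api": "apply_moves", "payload": {"increments": [{"gripper": 0, "delta_pos": [-0.63, 0, -0.47], "dr": [0, 0, 0]}, {"gripper": 0, "delta_pos": [-0.58, 0, -0.53], "dr": [0, 0, 0]}, {"gripper": 0, "delta_pos": [-0.52, 0, -0.6], "dr": [0, 0, 0]}, {"gripper": 0, "delta_pos": [0, 0, 0], "dr": [0, 0, 0]}, {"gripper": 0, "delta_pos": [0, 0, 0], "dr": [0, 0, 0]}]}}

```text
t: 7.12
ee_pos: [465.2, -382.8, 90.9]
orientation: [1.723, 0.77, -1.722]
ft_force: [0.7, -1.2, 1.3]
width: 18.0
```

>>> {"api": "apply_moves", "payload": {"increments": [{"gripper": 0, "delta_pos": [-0.45, 0, -0.65], "dr": [0, 0, 0]}, {"gripper": 0, "delta_pos": [-0.38, 0, -0.69], "dr": [0, 0, 0]}, {"gripper": 0, "delta_pos": [-0.29, 0, -0.73], "dr": [0, 0, 0]}, {"gripper": 0, "delta_pos": [0, 0, 0], "dr": [0, 0, 0]}, {"gripper": 0, "delta_pos": [0, 0, 0], "dr": [0, 0, 0]}]}}

```text
t: 7.53
ee_pos: [479.0, -367.3, 102.0]
orientation: [1.723, 0.77, -1.722]
ft_force: [-0.4, -3.2, 3.3]
width: 17.6
```

Run:
```python
from h import *
to([445.6,-404,43])
d=ctrl.get_image("wrist");save("w5.png",d["img"]);P=wpts(d);hsv=cv2.cvtColor(d["img"],cv2.COLOR_RGB2HSV)
red=((hsv[...,0]<8)|(hsv[...,0]>172))&(hsv[...,1]>140)&(hsv[...,2]>60)
for i in range(3):
    q=P[...,:2]-B[i];m=red&(abs(q@yp)<8)&(abs(q@xp)<58)&(P[...,2]>30)&(P[...,2]<125)
    print(i,m.sum(),np.median(P[m],0).round(1) if m.sum() else "", "plate x",np.median(q[m]@xp).round(1) if m.sum() else "")
f=np.load("scene.npz");d=ctrl.get_image("scene")
save("s5.png",np.hstack([f["img"][100:280,150:380],d["img"][100:280,150:380]]))
```

```text
{'t': 7.533, 'qpos': [-0.674, 0.561, 1.755, 0.0, 0.825, 0.055], 'ee_pos': [479.049, -367.303, 101.976], 'orientation': [1.723, 0.77, -1.722], 'ft_force': [-0.389, -3.154, 3.28], 'width': 17.607}
tool cm [ 5.9  -0.05  4.97] yaw of tool y -41.78 tool x [ 0.001 -0.    -1.   ]
0 70 [ 504.8 -447.3   50. ] plate x -36.9
1 747 [ 476.6 -369.3  109.2] plate x 3.3
2 82 [ 395.7 -349.7   49.8] plate x -37.0
```

View pics/w5.png

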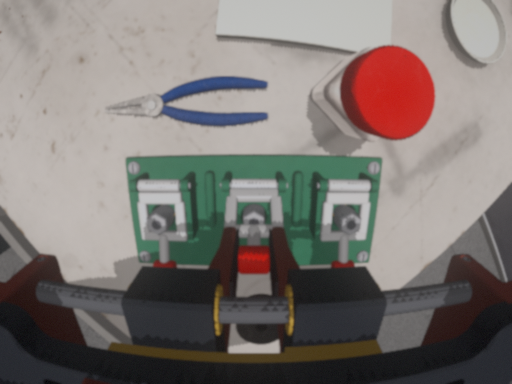

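View pics/s5.png

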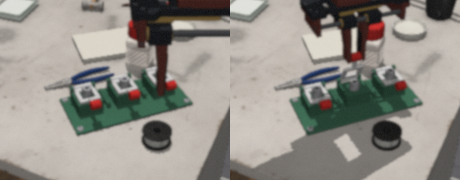

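The middle cap stands at about 1.1 rad, with its knob in the fingers at (254,260) in the wrist view. The other two caps are flat, and the bottle, pliers and spool look unmoved. I'll let it settle once, check the hold and the objects against the start, then hand in.

>>> {"api": "apply_moves", "payload": {"increments": [{"gripper": 0, "delta_pos": [0, 0, 0], "dr": [0, 0, 0]}, {"gripper": 0, "delta_pos": [0, 0, 0], "dr": [0, 0, 0]}, {"gripper": 0, "delta_pos": [0, 0, 0], "dr": [0, 0, 0]}, {"gripper": 0, "delta_pos": [0, 0, 0], "dr": [0, 0, 0]}, {"gripper": 0, "delta_pos": [0, 0, 0], "dr": [0, 0, 0]}]}}

```text
t: 8.05
ee_pos: [478.7, -367.8, 101.7]
orientation: [1.724, 0.77, -1.723]
ft_force: [-0.2, -2.6, 5.3]
width: 17.5
```

Run:
```python
from h import *
o=st()
f=np.load("scene.npz");d=ctrl.get_image("scene")
for n,h in(("pliers",lambda H:(H[...,0]>105)&(H[...,0]<130)&(H[...,1]>110)),("spool",lambda H:(H[...,2]<50))):
    for im in(f["img"],d["img"]):
        H=cv2.cvtColor(im,cv2.COLOR_RGB2HSV);w=h(H);z=np.zeros_like(w)
        if n=="pliers": z[160:195,190:270]=1
        else: z[215:255,285:328]=1
        print(n,np.argwhere(w&z).mean(0).round(1),(w&z).sum())
q=o["ee_pos"][:2]-B[1];px=q@xp;dz=o["ee_pos"][2]+1.2-36
print("cap angle",np.arctan2(dz,27-px)-.14)
if o["width"]>16: ctrl.close_job();print("closed")
```

```text
{'t': 8.05, 'qpos': [-0.675, 0.561, 1.755, 0.0, 0.825, 0.055], 'ee_pos': [478.673, -367.751, 101.71], 'orientation': [1.724, 0.77, -1.723], 'ft_force': [-0.205, -2.626, 5.29], 'width': 17.49}
pliers [176.  238.3] 171
pliers [176.  238.5] 173
spool [232.9 307. ] 420
spool [232.7 306.3] 484
cap angle 1.1143977719335143
the job is handed in; nothing more can be done
closed
```

The middle bolt is the loose one, and its cap is now held open in the fingers at about 1.1 rad (63°). The job was handed in at 8.05 s.

- **Finding the bolt:** I tapped the middle bolt first and it gave. Its head measured 46.2 mm above the bench afterwards, against 52 mm for the other two, so I did not tap those. The force reading showed only 1–2 N while it sank, less than the 4–5 N you gave, and rose to 8.7 N at the stop. I relied on the measured heights, which the wrist and scene cameras both showed.
- **Holding the cap:** I pinched the knob by its two ends and lifted it along its hinge arc. At the last check the finger opening was 17.5 mm on the 18 mm knob, and the wrist force was about 6 N.
- **Other items:** The two other caps were still shut. The pliers and spool stayed within a pixel of where they started in the scene view. I checked the bottle only by eye; it looked unmoved.

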